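# Set out the painting place

## Robot

A 6-joint arm with a two-finger parallel gripper is mounted at the origin on the work surface. World frame = base frame: x ahead of the robot, y to its left, z up, the work surface at z = 0. Lengths are in mm, angles in rad, forces in N, time in s.
With the tool pointing down it reaches from about 300 to 775 mm from the base axis. Payload 14.6 kg.
Tool frame: the origin (TCP) lies on the centre line of the jaws, within the pads' length; the fingertips stand 11 mm ahead of it and the grasp point (between the pads) lies 8 mm behind it; x points along the fingers, y is the direction in which the jaws open and shut, and the axes are right-handed (so a half turn about x gives the same grasp; the last joint's range is limited). The gripper opens to 94 mm and grips with 3 to 60 N. Pads are 16 mm wide; open, the fingers measure 119 mm over their backs; the gripper's body (75 mm by 177 mm) begins 78 mm behind the grasp point.
Start: joints at [-1.403, 0.3, 1.521, -0, 1.321, -0.067], TCP at [127.95, -534.9, 188.046] pointing down, gripper open.
Joint ranges: [-3.03, 3.03], [-0.79, 2.21], [0.23, 2.52], [-1.04, 4.18], [0, 3.07], [-2.55, 2.55]. Speed limits (rad/s): [2.22, 2.22, 2.57, 3.14, 3.14, 3.14].

## Interface

Orientations are given as [roll, pitch, yaw] about the fixed x, y, z axes, in that order (R = Rz(yaw) Ry(pitch) Rx(roll)).
In Python, from cell import manip gives the robot as it stands.
- The arm moves only by the shell command python3 -m handwheel 'ROWS' [OPENING] [FORCE]. ROWS is JSON, a list of rows, each a list of 2 entries, a list of its own where there are three numbers: the shift along the tool's x, y, z in mm, then the turn about the tool's x in rad. In form: [[[x, y, z], spin], ...]. A call has exactly 10 rows; each row shifts and turns the commanded pose from where the row before left it, along the tool's axes as they then stand; what a row does not reach is not made up. A row lasts 1/8 s, in which the tool goes at most 62.5 mm and 10.7 degrees, less where a joint would pass 70% of its speed; a pose out of reach is approached as far as the arm can. A call with a gripper value outside its range is refused whole. OPENING is the closure in counts, from 0 (fully open) to 255 (shut), set as the call begins (- or left out, the last holds). The fingers move at their own pace and stop on an object; FORCE is the grip in N (left out, the last holds). Time passes only in rows, so rows that do not move let the fingers close, or fill a call up. It gives the time, the measured TCP pose, the force and the opening at its end, in the units of the state.
- manip.read_state(): the state, without advancing time (a new reading comes with each control period).
- manip.camera(name): name is "scene" or "top"; returns a dict with "pixels" (480x640x3 uint8, red, green, blue), "z_map" (480x640 float32, mm along the optical axis (not along the pixel's ray), 0 where there is no reading), "mtx" (3x3 intrinsics, pixels), "xyz" and "orientation" of the camera in the world. Camera axes: x right, y up, looking along -z (the intrinsics and any distortion apply to the point x, -y, -z); pixel columns grow to the right and rows downward; lengths in mm; the calibration is good to about 2 mm. A picture is of the moment at which its call begins.
- manip.sign_off(): hands the job in, once; it reports no verdict.
Trained networks look in the newest picture that a camera, given by its name, has taken for a name from the list of things; names that differ only in an ending like _2 or _b are one class to them, and where a whole thing is asked for, a point or a joint stands for the part that bears it (a point fixed in the world has none). Each returns a list of dicts, best first, with "confidence" (0 to 1); they miss things now and then, are a little off and sometimes report something else, mostly with a low value. They report only what shows in the picture. A call takes as long as a camera call. They do not tell look-alikes from the thing itself.
- manip.cut_out(target, camera): "region" (480x640 bool, what is visible of it) and "centre" ([column, row] in pixels, amid what is visible of it).
The state is a dict: "clock": time; "joints": joint angles; "qd": joint speeds; "effort": joint torques, N m; "eef_pos": TCP position; "eef_rot": TCP orientation; "wrist_force": force on the tool from outside, world axes, zero at the start; "moment": the same for the moment, N m; "finger_gap": finger opening in mm.
Only numpy, scipy, OpenCV 4.12 (cv2) and the standard library are available. Lean on these libraries where they do the work, as an engineer would, in place of code of your own. Each camera call takes 0.05 s, during which the arm holds its last target. There are 200 camera calls.

## Task

Set out the painting place for the next guest: stand the plain wooden cup on the middle of the decorating wheel, and fill the three-bay tray with the rinse pot in the end bay nearest the brush rest (so that wet brushes never drip over the paints), the tall paint jar in the end bay nearest the wheel, and the short paint jar between them. Set everything down upright without dropping it, and leave the freshly painted bowl that is drying among them undisturbed.

Things in the scene. Friction and masses are not known exactly. Their poses are not given: they have to be found in the camera images.
- cup: Plain unpainted wooden cup, open at the top: 58 mm across the outside near the rim (50 mm at the foot), 64 mm high, wall 5 mm, about 90 g. Origin: centre of its underside, z up. Starts upright on the table.
- rinse_pot: Grey ceramic brush-rinsing pot, empty, open at the top, with a faint brownish band low round it: straight-sided, 60 mm across, 68 mm high, wall 4 mm, about 220 g. Origin: centre of its underside, z up. Starts upright on the table.
- tall_jar: The tall narrow paint jar (base coat): closed cylinder with white screw lid and paper label, 46 mm across, 84 mm high, about 150 g. Origin: centre of its underside, z up. Starts upright on the table.
- short_jar: The short wide paint jar, the same make as the tall one, white screw lid: 58 mm across, 50 mm high, about 140 g. Origin: centre of its underside, z up. Starts upright on the table.
- wheel: Decorating (banding) wheel: cream round head 160 mm across with scribed rings, flat top 60 mm above the table, on a grey foot fixed to the table; the head spins with slight friction. Origin: on the wheel's axis at table height, z up. It stands at one side of the tray, left (+y) or right (-y) by turns; the brush rest is at the other side.
- brush_rest: Dark wooden brush rest with three paint brushes lying in its notches, fixed to the table and not to be handled: rails 92 mm wide, brushes up to 190 mm long lying along its x axis, 32 mm high. Origin: its centre at table height, z up. It stands at the other side of the tray from the wheel.
- tray: Low wooden paint tray fixed to the table, 88 mm (x) by 252 mm (y), three open bays in a row along its y. Each bay is 76 mm square inside; bay centres at y = -82, 0, +82 mm, x = 0. Bay floor 6 mm, wall tops 20 mm above the table, walls 6 mm thick. Origin: centre of the underside; its x axis points away from the robot (within 0.25 rad), y to the robot's left.
- painted_bowl: Bystander: small low wooden bowl with a freshly painted teal rim and band, drying; 64 mm across the rim, 38 mm high, loose. Origin: centre of its underside, z up. It stands among the things to be moved.
Mind the look-alikes: they are no part of the job. What is shaped like the tall_jar but purple is not meant. What is shaped like the cup but blue is not meant.

How it is judged (in metres and radians):
At the end, for the whole second after the job is handed in: Cup on the wheel head within 12 mm of its axis; pot on the floor of the tray's end bay towards the brush rest, tall jar in the one towards the wheel, short jar in the middle one (within 22 mm of bay centre each way); all upright (0.1 rad), released, at rest; painted bowl moved under 15 mm (horizontal distance between cup and wheel below 0.012 m and height (world z) of cup between 0.055 and 0.066 m and y of short_jar in the frame of tray between -0.022 and 0.022 m and x of short_jar in the frame of tray between -0.022 and 0.022 m and height (world z) of short_jar below 0.012 m and ((world y of wheel above 0 m and y of tall_jar in the frame of tray between 0.06 and 0.104 m and x of tall_jar in the frame of tray between -0.022 and 0.022 m and height (world z) of each of tall_jar, rinse_pot below 0.012 m and y of rinse_pot in the frame of tray between -0.104 and -0.06 m and x of rinse_pot in the frame of tray between -0.022 and 0.022 m) or (world y of wheel below 0 m and y of tall_jar in the frame of tray between -0.104 and -0.06 m and x of tall_jar in the frame of tray between -0.022 and 0.022 m and height (world z) of each of tall_jar, rinse_pot below 0.012 m and y of rinse_pot in the frame of tray between 0.06 and 0.104 m and x of rinse_pot in the frame of tray between -0.022 and 0.022 m)) and angle between each of cup, rinse_pot, tall_jar, short_jar's own z axis and vertical below 0.1 rad and linear speed of each of cup, rinse_pot, tall_jar, short_jar below 0.02 m/s and contact force between each of cup, rinse_pot, tall_jar, short_jar and the fingers below 0.1 N and distance of painted_bowl from where it was at the start of the episode below 0.015 m); the robot touches nothing.
It fails at once if the freshly painted bowl is knocked or shifted by more than 15 mm, or tipped over (distance of painted_bowl from where it was at the start of the episode above 0.015 m or angle between painted_bowl's own z axis and vertical above 0.3 rad).
It fails at once if one of the four things is dropped (falls unheld faster than 0.9 m/s, about 40 mm) ((linear speed of cup above 0.9 m/s and contact force between cup and the fingers below 0.05 N) or (linear speed of rinse_pot above 0.9 m/s and contact force between rinse_pot and the fingers below 0.05 N) or (linear speed of tall_jar above 0.9 m/s and contact force between tall_jar and the fingers below 0.05 N) or (linear speed of short_jar above 0.9 m/s and contact force between short_jar and the fingers below 0.05 N)).
It also fails if it takes over 93 s, if anything falls off the work surface, if the arm or the gripper's body presses on something with over 40 N, if the wrist force passes 120 N, or if a joint passes its speed limit or range.

## Working session

There is one attempt and no reset: what is moved stays moved. The work goes in short steps, Python scripts to look and compute and a shell command to move; the robot and the scene stay as the last step left them, time stands still between calls to the robot, and variables do not carry over. Pictures are saved under pics/ and viewed, about 12 in all and at most 16, crops included, and the job is handed in when it is done.

```bash
ls; mkdir -p pics; cat > h.py <<'E'
import numpy as np, cv2
from scipy.spatial.transform import Rotation as R
from cell import manip
def cloud(c):
    K=np.array(c["mtx"]); z=c["z_map"]; v,u=np.mgrid[0:480,0:640]
    p=np.stack([(u-K[0,2])/K[0,0]*z,-(v-K[1,2])/K[1,1]*z,-z],-1)
    o=np.array(c["orientation"]); r=R.from_euler('xyz',o) if o.size==3 else (R.from_matrix(o) if o.size==9 else R.from_quat(o))
    P=p@r.as_matrix().T+np.array(c["xyz"]); P[z==0]=np.nan
    return P
E
python3 - <<'E'
from h import *
s=manip.read_state(); print({k:np.round(s[k],3).tolist() for k in s})
for n in("top","scene"):
    c=manip.camera(n); print(n,c["xyz"],c["orientation"],np.array(c["mtx"]).tolist(),c.keys())
    cv2.imwrite(f"pics/{n}0.png",c["pixels"][...,::-1])
    P=cloud(c); np.savez(f"{n}0.npz",P=P,px=c["pixels"])
    for t in "cup rinse_pot tall_jar short_jar wheel brush_rest tray painted_bowl".split():
        for d in manip.cut_out(t,n):
            q=P[d["region"]]; q=q[~np.isnan(q[:,0])]
            if len(q)<5: print(n,t,d["confidence"],d["centre"],"nopts");continue
            zt=np.percentile(q[:,2],95); tp=q[q[:,2]>zt-6]
            print(n,t,round(d["confidence"],2),np.round(d["centre"]),len(q),"ztop",round(zt,1),"mid",np.round((np.percentile(tp,2,0)+np.percentile(tp,98,0))/2,1)[:2],"ext",np.round(np.ptp(tp,0))[:2])
E
```

```text
pics
{'clock': 0.0, 'joints': [-1.403, 0.3, 1.522, -0.0, 1.321, -0.067], 'qd': [-0.001, -0.001, 0.002, -0.001, 0.001, -0.001], 'effort': [-0.0, -53.18, -35.274, 0.071, 0.024, -0.0], 'eef_pos': [127.909, -534.65, 187.511], 'eef_rot': [-1.611, 1.57, 1.766], 'wrist_force': [-0.136, 0.055, -0.638], 'moment': [0.03, -0.024, -0.013], 'finger_gap': 94.018}
top [ 361.64314366   15.95411215 1066.3182362 ] [ 1.47137614e-01 -6.25249337e-04 -1.57058871e+00] [[440.1833283641258, 0.0, 327.1211694250629], [0.0, 440.1833283641258, 241.01032488423888], [0.0, 0.0, 1.0]] dict_keys(['pixels', 'z_map', 'mtx', 'xyz', 'orientation'])
top cup 0.97 [366. 315.] 523 ztop 66.3 mid [344.6 -69.7] ext [55. 54.]
top rinse_pot 0.96 [275. 272.] 593 ztop 69.8 mid [441.9 132.5] ext [57. 57.]
top tall_jar 0.74 [408. 284.] 437 ztop 87.5 mid [ 419.6 -170.1] ext [45. 43.]
top tall_jar 0.63 [445. 262.] 442 ztop 87.7 mid [ 462.1 -252. ] ext [43. 43.]
top short_jar 0.62 [224. 191.] 562 ztop 53.8 mid [632.3 266.1] ext [54. 55.]
top wheel 0.8 [176. 283.] 3895 ztop 64.7 mid [414.7 359.2] ext [157. 159.]
top brush_rest 0.87 [486.
[... 645 characters left out ...]
. 244.] 1062 ztop 67.9 mid [446.2 136.4] ext [61. 59.]
scene tall_jar 0.95 [240. 182.] 638 ztop 84.6 mid [ 467.9 -246.4] ext [43. 41.]
scene tall_jar 0.58 [276. 184.] 653 ztop 84.7 mid [ 424.5 -166.3] ext [43. 47.]
scene short_jar 0.98 [390. 339.] 1238 ztop 51.7 mid [636.9 269.6] ext [58. 56.]
scene wheel 0.83 [487. 282.] 4664 ztop 62.6 mid [420.6 363.2] ext [160. 156.]
scene brush_rest 0.82 [205. 174.] 934 ztop 26.6 mid [ 459.  -363.5] ext [174.  94.]
scene brush_rest 0.29 [490. 279.] 4845 ztop 62.6 mid [420.7 363. ] ext [160. 159.]
scene tray 0.93 [267. 280.] 4775 ztop 20.3 mid [644.3  -1.8] ext [ 99. 256.]
scene painted_bowl 0.59 [182. 227.] 595 ztop 38.5 mid [ 650.5 -253. ] ext [63. 62.]
```

View pictures.

```bash
python3 - <<'E'
import cv2
a=cv2.imread("pics/top0.png"); b=cv2.imread("pics/scene0.png")
cv2.imwrite("pics/top_c.png",cv2.resize(a[130:380,120:540],None,fx=1.9,fy=1.9,interpolation=3))
cv2.imwrite("pics/scene_c.png",cv2.resize(b[130:400,130:560],None,fx=1.85,fy=1.85,interpolation=3))
E
```

```text
(no output)
```

View pics/top_c.png

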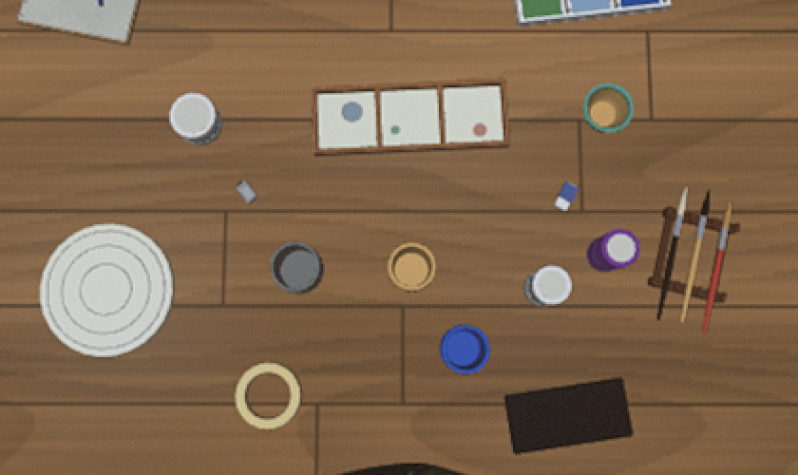

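View pics/scene_c.png

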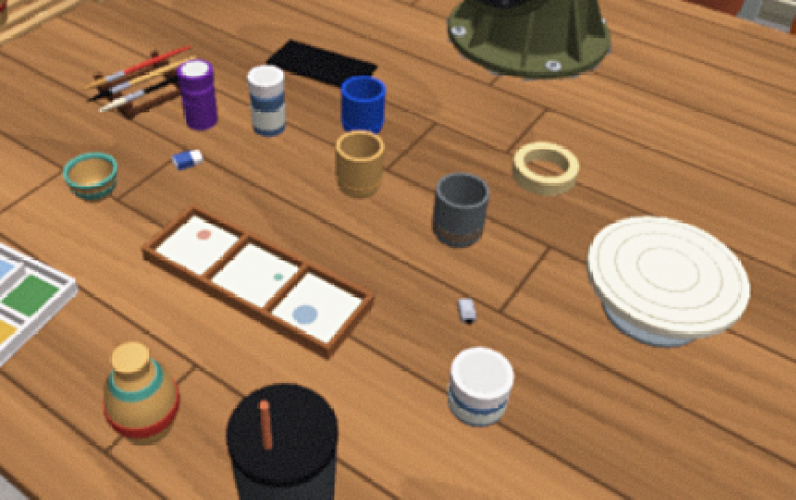

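Candidates (top image px): for the cup, plain wood at (336,270) and blue at (366,315), so I take the wood one. For the tall jar, white with a paper label at (408,284) and purple at (445,262), so I take the white one. The wheel is on the left (+y), so the order is tall jar in the +y bay, short jar in the middle, pot in the -y bay.

```bash
cat > m.py <<'E'
from h import *
from scipy.optimize import least_squares
H=dict(cup=64,rinse_pot=68,tall_jar=84,short_jar=50,wheel=60,painted_bowl=38,tray=20)
Rad=dict(cup=29,rinse_pot=30,tall_jar=23,short_jar=29,wheel=80,painted_bowl=32)
guess=dict(cup=(444,-5),rinse_pot=(444,134),tall_jar=(422,-168),short_jar=(635,268),wheel=(418,361),painted_bowl=(649,-255),tray=(642,-4))
def measure(names=guess,cams=("top","scene"),g=guess,ztops=H):
    out={}
    for n in cams:
        P=cloud(manip.camera(n)); 
        for t in names:
            q=P[np.hypot(P[...,0]-g[t][0],P[...,1]-g[t][1])<(190 if t=="tray" else Rad[t]+12)]
            q=q[abs(q[:,2]-ztops[t]-1.5)<(5 if t!="tray" else 4)]
            if len(q)<20: print(n,t,"few",len(q));continue
            if t=="tray":
                q=q[(abs(q[:,0]-642)<70)&(abs(q[:,1]+4)<150)]
                (cx,cy),wh,a=cv2.minAreaRect(q[:,:2].astype(np.float32)); r=(cx,cy,wh,a)
            else:
                h=cv2.convexHull(q[:,:2].astype(np.float32))[:,0]
                (cx,cy),r=cv2.minEnclosingCircle(h)
                cx,cy=least_squares(lambda c:np.hypot(*(h-c).T)-np.hypot(*(h-c).T).mean(),(cx,cy),loss="soft_l1").x
            out.setdefault(t,[]).append((cx,cy)); print(n,t,np.round((cx,cy),1),np.round(r,1) if t!="tray" else r, "z",np.round(np.median(q[:,2]),1),len(q))
    return out
E
python3 - <<'E'
from m import *
o=measure()
for k,v in o.items(): print(k,np.round(np.mean(v,0),1))
s=manip.read_state(); print(R.from_euler('xyz',s["eef_rot"]).as_matrix().round(3))
for n in("top0","scene0"):
    P=np.load(n+".npz")["P"]; q=P[(P[...,2]>75)&(P[...,0]>200)]; q=q[~np.isnan(q[:,0])]
    g=np.unique((q//[40,40,40]*40).astype(int),axis=0,return_counts=True); print(n,[(a.tolist(),int(b)) for a,b in zip(*g) if b>25])
E
```

```text
top cup [443.1  -6.7] 28.8 z 64.2 156
top rinse_pot [442.2 133. ] 29.8 z 68.6 143
top tall_jar [ 419.5 -170.3] 23.1 z 84.8 326
top short_jar [632.5 266.2] 29.1 z 51.0 447
top wheel [415.6 359.5] 79.8 z 61.5 3799
top painted_bowl [ 646.6 -256.9] 32.3 z 38.6 176
top tray [640.2  -5.8] (640.21044921875, -5.8457183837890625, (89.14583587646484, 251.5969696044922), 2.930088520050049) z 20.5 773
scene cup [445.9  -3.6] 30.5 z 63.2 141
scene rinse_pot [445.5 135.8] 31.8 z 67.1 159
scene tall_jar [ 423.3 -167.1] 24.2 z 83.5 177
scene short_jar [635.9 269.2] 29.5 z 50.1 747
scene wheel [418.7 362.5] 80.9 z 60.7 4150
scene painted_bowl [ 649.5 -254.2] 33.4 z 37.4 167
scene tray [643.9  -3. ] (643.9173583984375, -3.031280517578125, (90.56298828125, 253.66212463378906), 2.642024278640747) z 19.4 957
cup [444.5  -5.2]
rinse_pot [443.9 134.4]
tall_jar [ 421.4 -168.7]
short_jar [634.2 267.7]
wheel [417.1 361. ]
painted_bowl [ 648.  -255.6]
tray [642.1  -4.4]
[[-0.     0.233 -0.973]
 [ 0.    -0.973 -0.233]
 [-1.    -0.    -0.   ]]
top0 [([200, -160, 640], 419), ([200, -160, 680], 216), ([200, -120, 
[... 6874 characters left out ...]
, ([800, 240, 160], 43), ([840, -520, 120], 33), ([840, -480, 80], 299), ([840, -480, 120], 114), ([840, -440, 40], 48), ([840, -440, 80], 115), ([840, -440, 120], 61), ([840, -440, 160], 106), ([840, 0, 40], 41), ([840, 0, 80], 201), ([840, 40, 40], 48), ([840, 40, 80], 128), ([840, 160, 160], 294), ([840, 200, 160], 790), ([840, 200, 200], 103), ([840, 200, 240], 30), ([840, 240, 40], 28), ([840, 240, 80], 215), ([840, 240, 120], 240), ([840, 240, 160], 686), ([880, -480, 80], 56), ([880, -480, 120], 47), ([880, -440, 80], 29), ([880, 160, 160], 44), ([880, 200, 80], 235), ([880, 200, 120], 276), ([880, 200, 160], 705), ([880, 240, 80], 120), ([880, 240, 120], 164), ([880, 240, 160], 268)]
```

```bash
python3 -m handwheel '[[[0,0,-40],-0.167],[[0,0,-45],-0.167],[[0,0,-45],-0.167],[[0,0,-45],-0.167],[[0,0,-45],-0.167],[[0,0,-45],-0.167],[[0,0,-45],-0.167],[[0,0,-40],-0.166],[[0,0,0],0],[[0,0,0],0]]' 0 20
cat > go.py <<'E'
import sys; from h import *
s=manip.read_state(); M=R.from_euler('xyz',s["eef_rot"]).as_matrix(); p=np.array(s["eef_pos"])
print("t",round(s["clock"],2),"p",p.round(1),"tooly",M[:,1].round(3),"down",M[:,0].round(3),"gap",round(s["finger_gap"],1))
d=np.array(list(map(float,sys.argv[1:4])))-p; print("tool shift to target",(M.T@d).round(1),"j",np.round(s["joints"],2),"F",np.round(s["wrist_force"],1))
E
python3 go.py 421.4 -168.7 188
```

```text
clock: 2.25
eef_pos: [350.5, -297.3, 188.3]
eef_rot: [0.556, 1.57, -1.018]
wrist_force: [-0.4, -0.3, 0.4]
finger_gap: 94.0
t 2.25 p [ 350.5 -297.3  188.3] tooly [ 1.    -0.003  0.   ] down [ 0. -0. -1.] gap 94.0
tool shift to target [   0.2   70.6 -128.8] j [-0.78  0.1   1.76 -0.    1.28 -0.78] F [-0.4 -0.3  0.4]
```

```bash
python3 -m handwheel '[[[0,23.5,-43],0],[[0,23.5,-43],0],[[0,23.6,-42.8],0],[[0,0,0],0],[[25,0,0],0],[[35,0,0],0],[[35,0,0],0],[[28,0,0],0],[[15,0,0],0],[[0,0,0],0]]' 0 20; python3 go.py 421.4 -168.7 50
python3 - <<'E'
from h import *
c=manip.camera("scene"); cv2.imwrite("pics/g1.png",cv2.resize(c["pixels"][100:280,170:430,::-1],None,fx=3,fy=3))
E
```

```text
clock: 3.5
eef_pos: [420.7, -168.7, 49.6]
eef_rot: [-1.972, 1.569, 2.738]
wrist_force: [0.4, -0.0, 0.3]
finger_gap: 94.3
t 3.5 p [ 420.7 -168.7   49.6] tooly [ 1.    -0.002 -0.001] down [-0.001  0.001 -1.   ] gap 94.3
tool shift to target [-0.4  0.7 -0. ] j [-0.46  0.27  1.92 -0.    0.95 -0.46] F [ 0.4 -0.   0.3]
```

View pics/g1.png

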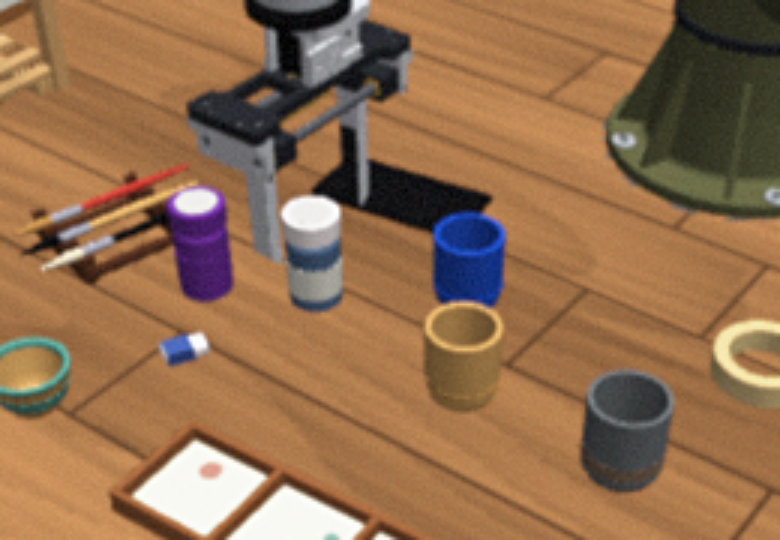

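```bash
python3 - <<'E'
from h import *
for n in("scene","top"):
    P=cloud(manip.camera(n)); 
    q=P[(abs(P[...,0]-421)<75)&(abs(P[...,1]+169)<45)&(P[...,2]>8)&(P[...,2]<135)]
    for a,b in((8,36),(36,45),(45,60),(60,80),(80,88),(88,120),(120,135)):
        w=q[(q[:,2]>=a)&(q[:,2]<b)]
        for nm,m in(("rear",w[:,0]<385),("mid",abs(w[:,0]-421)<30),("front",w[:,0]>457)):
            if m.sum()>3: print(n,(a,b),nm,m.sum(),np.percentile(w[m],3,0).round(),np.percentile(w[m],97,0).round())
E
```

```text
scene (8, 36) mid 161 [ 416. -177.    9.] [ 445. -145.   35.]
scene (36, 45) mid 64 [ 413. -182.   37.] [ 445. -145.   45.]
scene (45, 60) mid 102 [ 413. -181.   46.] [ 445. -146.   60.]
scene (60, 80) rear 35 [ 368. -175.   67.] [ 376. -157.   79.]
scene (60, 80) mid 120 [ 413. -180.   61.] [ 445. -145.   79.]
scene (60, 80) front 19 [ 469. -176.   68.] [ 482. -157.   79.]
scene (80, 88) rear 27 [ 363. -174.   80.] [ 377. -157.   88.]
scene (80, 88) mid 181 [ 404. -187.   81.] [ 444. -146.   86.]
scene (80, 88) front 27 [ 470. -176.   80.] [ 482. -158.   88.]
scene (88, 120) rear 101 [ 364. -174.   89.] [ 376. -156.  119.]
scene (88, 120) front 109 [ 470. -175.   89.] [ 482. -157.  120.]
scene (120, 135) rear 48 [ 365. -175.  120.] [ 377. -157.  134.]
scene (120, 135) front 52 [ 472. -176.  121.] [ 483. -157.  135.]
top (8, 36) mid 4 [ 424. -151.   14.] [ 430. -149.   24.]
```

```bash
python3 - <<'E'
from h import *
c=manip.camera("scene");P=cloud(c)
for nm,x0,x1 in(("rear",355,385),("front",462,492)):
    for a in range(40,240,10):
        w=P[(P[...,0]>x0)&(P[...,0]<x1)&(abs(P[...,1]+166)<60)&(P[...,2]>=a)&(P[...,2]<a+10)]
        if len(w)>3: print(nm,a,len(w),np.percentile(w,3,0).round()[:2],np.percentile(w,97,0).round()[:2])
cv2.imwrite("pics/g2.png",cv2.resize(c["pixels"][90:215,220:320,::-1],None,fx=4.8,fy=4.8,interpolation=cv2.INTER_CUBIC))
E
```

```text
rear 60 4 [ 374. -175.] [ 375. -160.]
rear 70 29 [ 366. -174.] [ 377. -156.]
rear 80 31 [ 363. -175.] [ 376. -157.]
rear 90 31 [ 363. -172.] [ 377. -157.]
rear 100 34 [ 364. -173.] [ 376. -157.]
rear 110 27 [ 367. -176.] [ 377. -157.]
rear 120 41 [ 365. -176.] [ 376. -157.]
rear 130 31 [ 367. -176.] [ 377. -156.]
rear 140 32 [ 364. -173.] [ 375. -156.]
rear 150 21 [ 364. -175.] [ 374. -157.]
rear 160 19 [ 362. -178.] [ 374. -138.]
rear 170 56 [ 357. -172.] [ 378. -133.]
rear 180 94 [ 356. -157.] [ 381. -133.]
rear 190 15 [ 359. -149.] [ 381. -136.]
rear 200 82 [ 355. -161.] [ 382. -133.]
rear 210 7 [ 381. -150.] [ 384. -145.]
rear 220 6 [ 381. -148.] [ 385. -148.]
front 70 14 [ 469. -207.] [ 481. -156.]
front 80 34 [ 472. -175.] [ 483. -157.]
front 90 31 [ 472. -174.] [ 482. -156.]
front 100 36 [ 470. -176.] [ 483. -157.]
front 110 37 [ 470. -176.] [ 483. -158.]
front 120 34 [ 472. -177.] [ 482. -158.]
front 130 39 [ 470. -177.] [ 483. -156.]
front 140 23 [ 470. -175.] [ 483. -157.]
front 170 28 [ 471. -137.] [ 492. -133.]
front 180 53 [ 467. -143.] [ 491. -133.]
front 190 15 [ 464. -170.] [ 487. -135.]
front 200 156 [ 464. -194.] [ 492. -134.]
front 210 4 [ 465. -183.] [ 485. -150.]
```

View pics/g2.png

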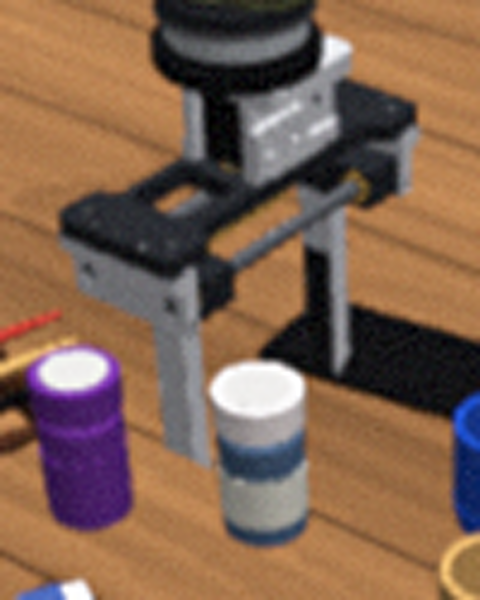

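The picture shows the white jar (crop ~(262,455)) centred between the open fingers. But the fingertips measure about z = 67, and the reported TCP implies 39. So the tool is really about 28 mm higher than reported. I'll lower by 28, which is safe either way, and recheck the tips.

```bash
python3 -m handwheel '[[[10,0,0],0],[[10,0,0],0],[[8,0,0],0],[[0,0,0],0],[[0,0,0],0],[[0,0,0],0],[[0,0,0],0],[[0,0,0],0],[[0,0,0],0],[[0,0,0],0]]' 0 20; python3 go.py 421.4 -168.7 22
python3 - <<'E'
from h import *
c=manip.camera("scene");P=cloud(c)
for nm,x0,x1 in(("rear",355,385),("front",462,492)):
    w=P[(P[...,0]>x0)&(P[...,0]<x1)&(abs(P[...,1]+166)<30)&(P[...,2]>10)]; print(nm,np.sort(w[:,2])[:12].round(1))
E
```

```text
clock: 4.95
eef_pos: [421.1, -168.1, 22.0]
eef_rot: [-2.545, 1.571, 2.166]
wrist_force: [-0.7, 0.1, -1.1]
finger_gap: 93.9
t 4.95 p [ 421.1 -168.1   22. ] tooly [ 1.    -0.001 -0.   ] down [-0.  0. -1.] gap 93.9
tool shift to target [0.  0.3 0.6] j [-0.46  0.31  1.94  0.    0.89 -0.46] F [-0.7  0.1 -1.1]
rear [39.7 41.2 41.2 41.4 42.  42.2 42.5 43.2 43.7 44.9 45.1 45.2]
front [41.4 45.  45.2 47.3 47.5 47.6 49.1 50.4 50.4 51.5 51.7 51.7]
```

```bash
python3 -m handwheel '[[[0,0,0],0],[[0,0,0],0],[[0,0,0],0],[[0,0,0],0],[[0,0,0],0],[[0,0,0],0],[[0,0,0],0],[[-5,0,0],0],[[-10,0,0],0],[[-10,0,0],0]]' 255 20; python3 go.py 638.1 77.5 180
```

```text
clock: 6.25
eef_pos: [421.3, -168.1, 47.9]
eef_rot: [1.076, 1.57, -0.496]
wrist_force: [0.2, -0.2, -1.6]
finger_gap: 45.8
t 6.25 p [ 421.3 -168.1   47.9] tooly [ 1.    -0.001  0.   ] down [ 0. -0. -1.] gap 45.8
tool shift to target [-132.   216.6 -245.8] j [-0.46  0.27  1.93 -0.    0.95 -0.46] F [ 0.2 -0.2 -1.6]
```

```bash
python3 -m handwheel '[[[-25,0,0],0],[[-35,0,0],0],[[0,20,-22],0],[[0,36,-41],0],[[0,36,-41],0],[[0,36,-41],0],[[0,36,-41],0],[[0,34,-38],0],[[0,18.7,-22],0],[[0,0,0],0]]'; python3 go.py 638.1 78.1 28
```

```text
clock: 7.5
eef_pos: [638.5, 79.1, 107.1]
eef_rot: [-2.343, 1.571, 2.37]
wrist_force: [-0.1, -0.9, -1.5]
finger_gap: 46.2
t 7.5 p [638.5  79.1 107.1] tooly [ 1.     0.001 -0.   ] down [-0.  0. -1.] gap 46.2
tool shift to target [79.1 -0.4  1. ] j [0.07 0.58 1.32 0.   1.25 0.07] F [-0.1 -0.9 -1.5]
```

```bash
python3 -m handwheel '[[[20,-0.4,1],0],[[25,0,0],0],[[18,0,0],0],[[8,0,0],0],[[4,0,0],0],[[2,0,0],0],[[1,0,0],0],[[0,0,0],0],[[0,0,0],0],[[0,0,0],0]]'; python3 go.py 638.1 78.1 28
```

```text
clock: 8.75
eef_pos: [637.7, 76.7, 29.2]
eef_rot: [1.723, 1.571, 0.151]
wrist_force: [0.4, 1.0, -1.0]
finger_gap: 46.0
t 8.75 p [637.7  76.7  29.2] tooly [ 1.    -0.001  0.   ] down [ 0.  0. -1.] gap 46.0
tool shift to target [ 1.2  0.4 -1.4] j [0.06 0.66 1.38 0.   1.1  0.06] F [ 0.4  1.  -1. ]
```

```bash
python3 -m handwheel '[[[1,0,0],0],[[0.5,0,0],0],[[0.5,0,0],0],[[0,0,0],0],[[0,0,0],0],[[0,0,0],0],[[0,0,0],0],[[0,0,0],0],[[0,0,0],0],[[0,0,0],0]]'; python3 -m handwheel '[[[0,0,0],0],[[0,0,0],0],[[0,0,0],0],[[0,0,0],0],[[0,0,0],0],[[0,0,0],0],[[-10,0,0],0],[[-30,0,0],0],[[-40,0,0],0],[[-30,0,0],0]]' 0; python3 go.py 634.2 267.7 110
```

```text
clock: 10.0
eef_pos: [637.8, 76.7, 28.0]
eef_rot: [1.587, 1.57, 0.015]
wrist_force: [-3.3, -0.2, 9.2]
finger_gap: 45.8
clock: 11.25
eef_pos: [638.0, 76.7, 139.7]
eef_rot: [1.635, 1.569, 0.063]
wrist_force: [-0.9, 0.8, 0.3]
finger_gap: 94.1
t 11.25 p [638.   76.7 139.7] tooly [ 1.    -0.001  0.002] down [ 0.002  0.    -1.   ] gap 94.1
tool shift to target [  29.7   -4.1 -191. ] j [0.06 0.54 1.29 0.   1.3  0.06] F [-0.9  0.8  0.3]
```

```bash
python3 -m handwheel '[[[0,-1,-30],0],[[0,-1,-50],0],[[0,-1,-50],0],[[0,-1.1,-41],0],[[0,0,-20],0],[[20,0,0],0],[[40,0,0],0],[[30,0,0],0],[[10,0,0],0],[[0,0,0],0]]'; python3 go.py 634.2 267.7 5
```

```text
clock: 12.5
eef_pos: [633.9, 266.6, 36.8]
eef_rot: [-1.09, 1.57, -2.663]
wrist_force: [-0.2, -0.1, 0.5]
finger_gap: 94.3
t 12.5 p [633.9 266.6  36.8] tooly [ 1.    -0.002 -0.001] down [-0.001 -0.    -1.   ] gap 94.3
tool shift to target [31.8  0.3 -1.1] j [ 0.34  0.75  1.21 -0.    1.18  0.35] F [-0.2 -0.1  0.5]
```

```bash
python3 - <<'E'
from m import *
g=dict(guess); g["tall_jar"]=(638,77); z=dict(H); z["tall_jar"]=90
measure(["tall_jar","painted_bowl","tray","short_jar"],("top","scene"),g,z)
c=manip.camera("scene");cv2.imwrite("pics/g3.png",cv2.resize(c["pixels"][180:420,150:500,::-1],None,fx=2.2,fy=2.2))
E
```

```text
top tall_jar [635.2  74.1] 23.1 z 90.9 302
top painted_bowl [ 646.4 -256.5] 32.4 z 39.0 176
top tray [640.4  -5.8] (640.3936157226562, -5.797935485839844, (89.11027526855469, 251.57498168945312), 2.62088680267334) z 20.6 768
top short_jar [632.3 265.5] 16.3 z 50.8 25
scene tall_jar [638.8  76.7] 23.5 z 89.7 366
scene painted_bowl [ 649.1 -254.1] 33.7 z 37.2 168
scene tray [643.7  -3.1] (643.71630859375, -3.1239776611328125, (90.19789123535156, 253.4068603515625), 2.804244041442871) z 19.5 935
scene short_jar [635.3 272.6] 28.0 z 50.1 339
```

View pics/g3.png

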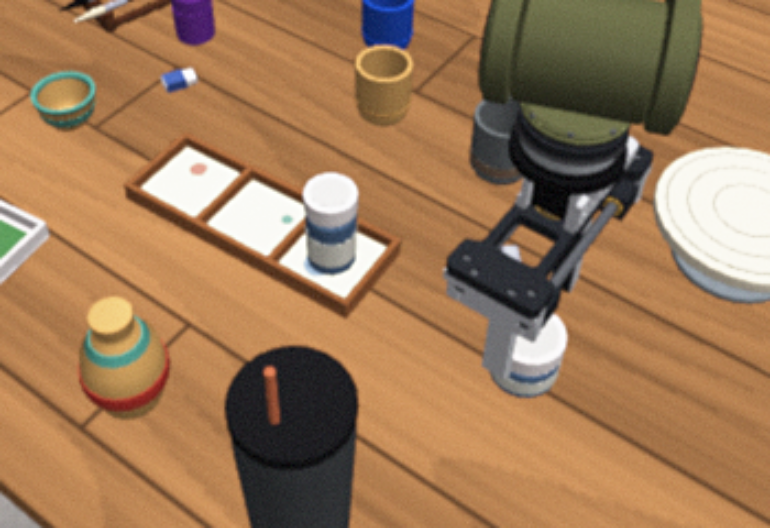

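The tall jar (crop ~(331,225)) stands upright in the +y bay, within about 2 mm of the bay centre. The gripper straddles the short jar (crop ~(530,355)).

```bash
python3 -m handwheel '[[[12,0,-0.5],0],[[12,0,-0.5],0],[[8,0,0],0],[[0,0,0],0],[[0,0,0],0],[[0,0,0],0],[[0,0,0],0],[[0,0,0],0],[[0,0,0],0],[[0,0,0],0]]'; python3 -m handwheel '[[[0,0,0],0],[[0,0,0],0],[[0,0,0],0],[[0,0,0],0],[[0,0,0],0],[[0,0,0],0],[[0,0,0],0],[[-10,0,0],0],[[-30,0,0],0],[[-40,0,0],0]]' 255 20; python3 go.py 642.1 -4.9 11
```

```text
clock: 13.9
eef_pos: [633.8, 268.7, 5.1]
eef_rot: [2.235, 1.571, 0.663]
wrist_force: [-0.5, -0.6, -0.7]
finger_gap: 94.1
clock: 15.15
eef_pos: [633.3, 268.5, 85.6]
eef_rot: [-1.238, 1.569, -2.809]
wrist_force: [-0.1, -0.7, -1.3]
finger_gap: 57.5
t 15.15 p [633.3 268.5  85.6] tooly [ 1.    -0.001 -0.002] down [-0.002 -0.001 -1.   ] gap 57.5
tool shift to target [ 74.8   9.2 273.4] j [0.35 0.7  1.18 0.   1.27 0.35] F [-0.1 -0.7 -1.3]
```

```bash
python3 -m handwheel '[[[-40,0,0],0],[[-20,0,0],0],[[0,0,20],0],[[0,2,45],0],[[0,2,50],0],[[0,2,50],0],[[0,2.8,50],0],[[0,0,40],0],[[0,0,17],0],[[0,0,0],0]]'; python3 go.py 642.1 -3.6 11
```

```text
clock: 16.4
eef_pos: [641.9, -4.2, 144.4]
eef_rot: [-1.719, 1.57, 2.991]
wrist_force: [-0.2, 0.1, -2.4]
finger_gap: 57.6
t 16.4 p [641.9  -4.2 144.4] tooly [ 1.    -0.003 -0.001] down [-0.001  0.    -1.   ] gap 57.6
tool shift to target [133.4   0.3  -0.6] j [-0.06  0.54  1.28  0.    1.32 -0.06] F [-0.2  0.1 -2.4]
```

```bash
python3 -m handwheel '[[[25,0,0],0],[[40,0,0],0],[[35,0,0],0],[[16,0,0],0],[[8,0,0],0],[[4,0,0],0],[[3,0,0],0],[[2,0,0],0],[[0.5,0,0],0],[[0,0,0],0]]'; python3 go.py 642.1 -3.6 11
```

```text
clock: 17.65
eef_pos: [642.4, -3.3, 11.7]
eef_rot: [1.512, 1.571, -0.06]
wrist_force: [-0.1, -0.9, -0.6]
finger_gap: 57.7
t 17.65 p [642.4  -3.3  11.7] tooly [ 1.    -0.001  0.   ] down [ 0. -0. -1.] gap 57.7
tool shift to target [ 0.7 -0.3  0.3] j [-0.06  0.68  1.39  0.    1.07 -0.06] F [-0.1 -0.9 -0.6]
```

```bash
python3 -m handwheel '[[[0.5,0,0],0],[[0.3,0,0],0],[[0,0,0],0],[[0,0,0],0],[[0,0,0],0],[[0,0,0],0],[[0,0,0],0],[[0,0,0],0],[[0,0,0],0],[[0,0,0],0]]'; python3 -m handwheel '[[[0,0,0],0],[[0,0,0],0],[[0,0,0],0],[[0,0,0],0],[[0,0,0],0],[[0,0,0],0],[[-10,0,0],0],[[-30,0,0],0],[[-45,0,0],0],[[-45,0,0],0]]' 0; python3 go.py 443.9 134.4 25
```

```text
clock: 18.9
eef_pos: [642.4, -3.3, 11.0]
eef_rot: [1.487, 1.571, -0.084]
wrist_force: [-1.8, -0.8, 5.6]
finger_gap: 57.5
clock: 20.15
eef_pos: [642.2, -3.3, 142.9]
eef_rot: [1.57, 1.57, -0.001]
wrist_force: [0.4, 0.1, -0.0]
finger_gap: 94.1
t 20.15 p [642.2  -3.3 142.9] tooly [ 1.    -0.001  0.   ] down [ 0. -0. -1.] gap 94.1
tool shift to target [ 117.8 -198.5 -137.5] j [-0.06  0.54  1.29  0.    1.31 -0.06] F [ 0.4  0.1 -0. ]
```

```bash
python3 -m handwheel '[[[0,-20,-14],0],[[0,-40,-28],0],[[0,-45,-31],0],[[0,-45,-31],0],[[0,-33,-23],0],[[0,-15.4,-10.6],0],[[20,0,0],0],[[40,0,0],0],[[20,0,0],0],[[0,0,0],0]]'; python3 go.py 443.9 134.4 15
```

```text
clock: 21.4
eef_pos: [443.9, 134.1, 60.1]
eef_rot: [-1.321, 1.569, -2.893]
wrist_force: [-1.0, 0.4, 0.5]
finger_gap: 94.3
t 21.4 p [443.9 134.1  60.1] tooly [ 1.    -0.001 -0.002] down [-0.002 -0.001 -1.   ] gap 94.3
tool shift to target [45.1  0.1 -0.3] j [ 0.21  0.27  1.89 -0.    0.99  0.22] F [-1.   0.4  0.5]
```

```bash
python3 -m handwheel '[[[15,0,0],0],[[18,0,0],0],[[10,0,0],0],[[2,0,0],0],[[0,0,0],0],[[0,0,0],0],[[0,0,0],0],[[0,0,0],0],[[0,0,0],0],[[0,0,0],0]]'; python3 -m handwheel '[[[0,0,0],0],[[0,0,0],0],[[0,0,0],0],[[0,0,0],0],[[0,0,0],0],[[0,0,0],0],[[0,0,0],0],[[-10,0,0],0],[[-30,0,0],0],[[-45,0,0],0]]' 255 20; python3 go.py 646.1 -86.3 21
```

```text
clock: 22.65
eef_pos: [444.1, 134.5, 15.8]
eef_rot: [3.013, 1.571, 1.441]
wrist_force: [-0.6, -0.3, 0.4]
finger_gap: 94.2
clock: 23.9
eef_pos: [443.2, 134.3, 101.4]
eef_rot: [-1.37, 1.568, -2.942]
wrist_force: [0.4, -0.3, -1.9]
finger_gap: 60.4
t 23.9 p [443.2 134.3 101.4] tooly [ 1.    -0.001 -0.002] down [-0.002 -0.    -1.   ] gap 60.4
tool shift to target [ 80.1 203.3 220.4] j [0.22 0.21 1.85 0.   1.08 0.22] F [ 0.4 -0.3 -1.9]
```

```bash
python3 -m handwheel '[[[-30,0,0],0],[[0,17,18],0],[[0,30,33],0],[[0,34,37],0],[[0,34,37],0],[[0,34,37],0],[[0,30,33],0],[[0,17,18],0],[[0,7.3,7.4],0],[[0,0,0],0]]'; python3 go.py 646.1 -86.3 21
```

```text
clock: 25.15
eef_pos: [646.9, -85.9, 130.7]
eef_rot: [-1.898, 1.57, 2.814]
wrist_force: [0.4, 0.2, -2.0]
finger_gap: 60.3
t 25.15 p [646.9 -85.9 130.7] tooly [ 1.    -0.001 -0.001] down [-0.001  0.    -1.   ] gap 60.3
tool shift to target [109.7  -0.7   0.4] j [-0.19  0.58  1.26  0.    1.3  -0.19] F [ 0.4  0.2 -2. ]
```

```bash
python3 -m handwheel '[[[25,-0.7,0.4],0],[[35,0,0],0],[[25,0,0],0],[[12,0,0],0],[[6,0,0],0],[[3,0,0],0],[[2,0,0],0],[[0.5,0,0],0],[[0,0,0],0],[[0,0,0],0]]'; python3 go.py 646.1 -86.3 21.3
```

```text
clock: 26.4
eef_pos: [646.5, -86.5, 22.4]
eef_rot: [1.409, 1.571, -0.163]
wrist_force: [0.6, -0.0, -2.8]
finger_gap: 59.9
t 26.4 p [646.5 -86.5  22.4] tooly [ 1.    -0.001  0.   ] down [ 0. -0. -1.] gap 59.9
tool shift to target [ 1.1 -0.4 -0.2] j [-0.19  0.69  1.35  0.    1.1  -0.19] F [ 0.6 -0.  -2.8]
```

```bash
python3 -m handwheel '[[[0.5,0,0],0],[[0.5,0,0],0],[[0.3,0,0],0],[[0,0,0],0],[[0,0,0],0],[[0,0,0],0],[[0,0,0],0],[[0,0,0],0],[[0,0,0],0],[[0,0,0],0]]'; python3 -m handwheel '[[[0,0,0],0],[[0,0,0],0],[[0,0,0],0],[[0,0,0],0],[[0,0,0],0],[[0,0,0],0],[[-10,0,0],0],[[-30,0,0],0],[[-45,0,0],0],[[-35,0,0],0]]' 0; python3 go.py 444.5 -5.2 15
python3 - <<'E'
from m import *
measure(["cup","wheel"])
E
```

```text
clock: 27.65
eef_pos: [646.5, -86.5, 21.8]
eef_rot: [1.263, 1.57, -0.309]
wrist_force: [-4.5, 0.8, 6.9]
finger_gap: 60.1
clock: 28.9
eef_pos: [646.7, -86.5, 143.7]
eef_rot: [1.382, 1.569, -0.19]
wrist_force: [-1.3, -0.6, -0.3]
finger_gap: 94.3
t 28.9 p [646.7 -86.5 143.7] tooly [ 1.    -0.001  0.002] down [ 0.002 -0.    -1.   ] gap 94.3
tool shift to target [ 128.3 -202.5  -81.2] j [-0.19  0.56  1.25 -0.    1.32 -0.19] F [-1.3 -0.6 -0.3]
top cup few 0
top wheel [415.6 359.6] 79.8 z 61.5 3808
scene cup [446.4  -3.9] 30.7 z 63.0 148
scene wheel [418.8 362.1] 81.0 z 60.7 4151
```

```bash
python3 -m handwheel '[[[0,-20,-8],0],[[0,-40,-16],0],[[0,-45,-18],0],[[0,-45,-18],0],[[0,-35,-14],0],[[0,-17.5,-7.3],0],[[20,0,0],0],[[40,0,0],0],[[20,0,0],0],[[0,0,0],0]]'; python3 go.py 444.5 -5.2 12
```

```text
clock: 30.25
eef_pos: [443.1, -4.9, 60.0]
eef_rot: [-1.649, 1.568, 3.063]
wrist_force: [-0.1, -0.1, 1.0]
finger_gap: 93.9
t 30.25 p [443.1  -4.9  60. ] tooly [ 1.    -0.001 -0.003] down [-0.003  0.    -1.   ] gap 93.9
tool shift to target [48.   1.5  0.3] j [-0.09  0.23  1.94 -0.    0.97 -0.09] F [-0.1 -0.1  1. ]
```

```bash
python3 -m handwheel '[[[15,0.8,0],0],[[18,0,0],0],[[10,0,0],0],[[5,0,0],0],[[0,0,0],0],[[0,0,0],0],[[0,0,0],0],[[0,0,0],0],[[0,0,0],0],[[0,0,0],0]]'; python3 -m handwheel '[[[0,0,0],0],[[0,0,0],0],[[0,0,0],0],[[0,0,0],0],[[0,0,0],0],[[0,0,0],0],[[0,0,0],0],[[-10,0,0],0],[[-30,0,0],0],[[-45,0,0],0]]' 255 15; python3 go.py 417.1 361 72
```

```text
clock: 31.5
eef_pos: [444.9, -5.0, 13.0]
eef_rot: [1.423, 1.571, -0.149]
wrist_force: [0.3, -0.1, 0.4]
finger_gap: 94.0
clock: 32.75
eef_pos: [444.1, -4.9, 98.8]
eef_rot: [-1.66, 1.569, 3.052]
wrist_force: [0.7, -0.7, -0.2]
finger_gap: 56.4
t 32.75 p [444.1  -4.9  98.8] tooly [ 1.    -0.001 -0.002] down [-0.002  0.    -1.   ] gap 56.4
tool shift to target [  27.   -27.4 -365.9] j [-0.09  0.17  1.91 -0.    1.07 -0.09] F [ 0.7 -0.7 -0.2]
```

```bash
python3 -m handwheel '[[[-40,0,0],0],[[0,-2,-25],0],[[0,-3.4,-45],0],[[0,-4,-50],0],[[0,-4,-50],0],[[0,-4,-50],0],[[0,-4,-50],0],[[0,-3,-45],0],[[0,-2,-31],0],[[0,-1,-20],0]]'; python3 -m handwheel '[[[0,0,0],0],[[0,0,0],0],[[0,0,0],0],[[0,0,0],0],[[0,0,0],0],[[0,0,0],0],[[0,0,0],0],[[0,0,0],0],[[0,0,0],0],[[0,0,0],0]]'; python3 go.py 417.1 361.3 73
python3 - <<'E'
from m import *
g=dict(guess); g["cup"]=(417,361); z=dict(H)
for zz in (182,188): z["cup"]=zz; measure(["cup","wheel"],("scene",),g,z)
c=manip.camera("scene");cv2.imwrite("pics/g4.png",cv2.resize(c["pixels"][120:420,150:600,::-1],None,fx=1.75,fy=1.75))
E
```

```text
clock: 34.0
eef_pos: [417.4, 362.2, 138.3]
eef_rot: [2.079, 1.571, 0.508]
wrist_force: [-0.2, -0.6, -0.8]
finger_gap: 56.6
clock: 35.25
eef_pos: [417.8, 361.0, 137.9]
eef_rot: [-1.017, 1.571, -2.589]
wrist_force: [-0.1, -0.4, -0.9]
finger_gap: 56.3
t 35.25 p [417.8 361.  137.9] tooly [ 1.    -0.001 -0.   ] down [-0. -0. -1.] gap 56.3
tool shift to target [64.9 -0.7 -0.3] j [0.65 0.35 1.58 0.   1.22 0.65] F [-0.1 -0.4 -0.9]
scene cup [427.7 361.7] 31.6 z 183.7 173
scene wheel [419.  362.5] 81.2 z 60.7 3944
scene cup [426.6 361.8] 30.5 z 188.3 140
scene wheel [419.2 362.4] 80.8 z 60.7 3941
```

View pics/g4.png

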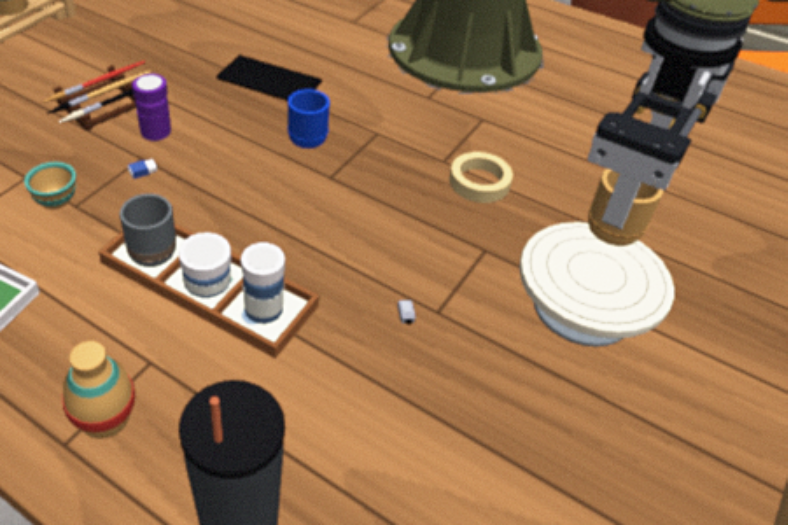

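The tray is filled in order: pot (148,230), short jar (205,262), tall jar (263,282). The bowl is in place, and the cup is held level over the wheel.

```bash
python3 -m handwheel '[[[15,-0.7,-0.3],0],[[22,0,0],0],[[14,0,0],0],[[7,0,0],0],[[4,0,0],0],[[2,0,0],0],[[0.5,0,0],0],[[0,0,0],0],[[0,0,0],0],[[0,0,0],0]]'; python3 go.py 417.1 361.3 72.2
python3 - <<'E'
from m import *
g=dict(guess); g["cup"]=(417,361); z=dict(H); z["cup"]=124
P=cloud(manip.camera("scene")); d=manip.cut_out("cup","scene")
for e in d:
    q=P[e["region"]]; q=q[(q[:,2]>64)&(q[:,2]<135)&(abs(q[:,1]-361)<45)]
    if len(q)>30: print(e["confidence"],e["centre"],np.percentile(q,2,0).round(1),np.percentile(q,98,0).round(1))
E
```

```text
clock: 36.65
eef_pos: [417.1, 361.4, 73.6]
eef_rot: [2.264, 1.571, 0.692]
wrist_force: [0.4, 0.9, -0.4]
finger_gap: 56.5
t 36.65 p [417.1 361.4  73.6] tooly [ 1.    -0.001  0.   ] down [ 0.  0. -1.] gap 56.5
tool shift to target [ 1.4 -0.   0.1] j [0.65 0.42 1.64 0.   1.08 0.65] F [ 0.4  0.9 -0.4]
0.93 [498.9, 266.0] [396.  336.5  65.6] [446.7 388.9 125.3]
```

```bash
python3 -m handwheel '[[[0.5,0,0],0],[[0.5,0,0],0],[[0.5,0,0],0],[[0,0,0],0],[[0,0,0],0],[[0,0,0],0],[[0,0,0],0],[[0,0,0],0],[[0,0,0],0],[[0,0,0],0]]'; python3 go.py 417.1 361.3 72.2
```

```text
clock: 38.0
eef_pos: [417.2, 361.4, 72.9]
eef_rot: [2.259, 1.57, 0.687]
wrist_force: [-3.1, -2.8, 10.0]
finger_gap: 56.7
t 38.0 p [417.2 361.4  72.9] tooly [ 1.    -0.001  0.   ] down [ 0.  0. -1.] gap 56.7
tool shift to target [ 0.7 -0.1  0.1] j [0.65 0.43 1.64 0.   1.08 0.65] F [-3.1 -2.8 10. ]
```

Contact (10 N up). Release, rise, and check.

```bash
python3 -m handwheel '[[[0,0,0],0],[[0,0,0],0],[[0,0,0],0],[[0,0,0],0],[[0,0,0],0],[[0,0,0],0],[[0,0,0],0],[[-10,0,0],0],[[-25,0,0],0],[[-40,0,0],0]]' 0; python3 -m handwheel '[[[-30,0,20],0],[[0,0,40],0],[[0,0,50],0],[[0,0,50],0],[[0,0,40],0],[[0,0,20],0],[[0,0,0],0],[[0,0,0],0],[[0,0,0],0],[[0,0,0],0]]'
python3 - <<'E'
from m import *
g=dict(guess); g.update(cup=(417,361),tall_jar=(638,77),short_jar=(642,-4),rinse_pot=(646,-86)); z=dict(H); z.update(cup=124,tall_jar=90,short_jar=56,rinse_pot=74)
for n in("top","scene"):
    o={k:np.array(v[0]) for k,v in measure(cams=(n,),g=g,ztops=z).items()}
    a=0.048; M=np.array([[np.cos(a),np.sin(a)],[-np.sin(a),np.cos(a)]])
    for t in("tall_jar","short_jar","rinse_pot"):
        if t in o: print(n,t,"in tray",(M@(o[t]-o["tray"])).round(1))
    if "cup" in o: print("cup-wheel",(o["cup"]-o["wheel"]).round(1))
c=manip.camera("scene");cv2.imwrite("pics/f1.png",cv2.resize(c["pixels"][120:420,150:600,::-1],None,fx=1.75,fy=1.75))
E
```

```text
clock: 39.25
eef_pos: [416.7, 361.0, 147.6]
eef_rot: [-0.949, 1.569, -2.521]
wrist_force: [-0.0, 0.1, 0.6]
finger_gap: 94.1
clock: 40.5
eef_pos: [416.8, 141.8, 176.9]
eef_rot: [-1.468, 1.571, -3.039]
wrist_force: [0.7, -0.5, 0.0]
finger_gap: 94.1
top cup [415.4 359.6] 29.6 z 124.3 204
top rinse_pot [643.5 -87.5] 30.3 z 74.5 138
top tall_jar [635.5  74.1] 22.8 z 90.9 304
top short_jar [639.5  -5. ] 28.7 z 57.0 449
top wheel [415.8 361.5] 79.8 z 61.5 1978
top painted_bowl [ 646.2 -256.5] 32.1 z 38.7 178
top tray [640.   -5.9] (640.0133666992188, -5.901145935058594, (88.90630340576172, 251.7496795654297), 2.782216787338257) z 20.5 776
top tall_jar in tray [-0.7 80.2]
top short_jar in tray [-0.4  0.9]
top rinse_pot in tray [ -0.5 -81.7]
cup-wheel [-0.5 -1.9]
scene cup [418.6 362. ] 29.9 z 123.5 244
scene rinse_pot [647. -85.] 31.0 z 73.0 164
scene tall_jar [638.8  76.4] 24.0 z 89.8 368
scene short_jar [643.2  -2.3] 30.0 z 55.8 507
scene wheel [419.  362.4] 81.4 z 60.6 3134
scene painted_bowl [ 649.6 -254.1] 33.5 z 37.3 165
scene tray [643.6  -2.9] (643.5792846679688, -2.888458251953125, (90.11012268066406, 252.67169189453125), 2.5895321369171143) z 19.6 912
scene tall_jar in tray [-1.  79.4]
scene short_jar in tray [-0.3  0.7]
scene rinse_pot in tray [ -0.5 -82.2]
cup-wheel [-0.4 -0.4]
```

View pics/f1.png

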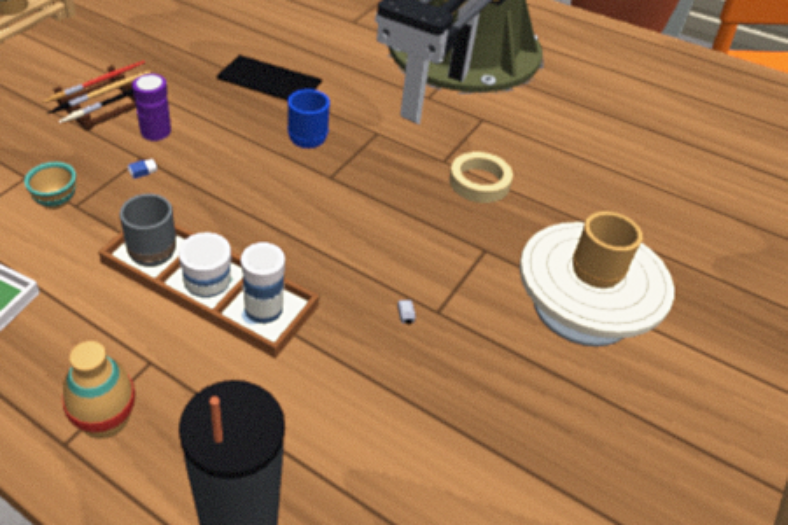

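The picture shows the cup standing in the middle of the wheel (607,250) and the pot, short jar and tall jar in their bays. The bowl at (50,185) has not moved, and the gripper is clear. I'm handing in.

```bash
python3 -c "
from cell import manip
print(manip.sign_off())"
```

```text
the job is handed in; nothing more can be done
None
```

The painting place is set out and handed in at about 41 s on the robot's clock. `sign_off` gives no verdict.

**Placement:** The wheel was on the left (+y). The tall jar went into the +y bay, the short jar into the middle bay and the rinse pot into the −y bay by the brush rest. The plain wooden cup stands on the wheel. I left the purple jar and the blue cup alone.

**Last checks, from both cameras:**

| Thing | Result |
|---|---|
| Cup | 0.6 mm from the wheel axis by the scene camera, 2.0 mm by the top camera |
| Tall jar | about 3 mm or less from its bay centre |
| Short jar | about 1 mm from its bay centre |
| Rinse pot | under 1 mm from its bay centre |
| Painted bowl | within 1 mm of its starting position |

All rim heights are right for standing on the bay floors and the wheel head, and all four things look upright. The gripper is open and clear of everything.

**Disagreements:**
- **Tool height:** the gripper sat about 28 mm higher than its reported height implied. I found this in the picture before the first grasp and allowed for it in every grasp and placing.
- **Cameras:** the two differ by about 3 mm in x and y, so I averaged them.
- **Cup in mid-air:** one fit read about 9 mm off in x, which I put down to the finger spoiling the fit. After release the cup measured centred.

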